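# Draw the telescopic brush out to its second stop and hold it

### The job

The telescopic brush for the high shelf is clamped head-down in its dock: press the red release button on the dock's side arm so that the black handle unlocks and pops up, then grip the handle and pull it straight up, past the first stop, all the way to the second stop. It springs back when let go, so finish still gripping it there, fully extended, while I fit the locking clip. Leave the other things on the shelf where they are.

Things in the scene. Friction and masses are not known exactly. Their poses are not given: they have to be found in the camera images.
- dock: Fixed grey dock, foot 130 x 190 x 16 mm, the brush clamped in it; yaw within 60 degrees. Origin: on the shelf, below the telescope's axis (z, up). A blue collar (52 mm diameter, top at 100 mm) surrounds the telescope; a blue arm leads along the dock's -y to a post (36 mm diameter) with the red button, 62 mm from the axis. Only the handle stands higher than collar and button.
- button_top (a point): Centre of the top of the red round release button (30 mm diameter), 114 mm above the shelf, 62 mm from the telescope's axis along the dock's -y. It is pressed straight down 6 mm and springs back up; full travel takes about 4 N, plus up to 1 N for the latch. The latch lets go when it is about 4 mm down.
- button (a joint): Travel of the release button: 0 up, 0.006 m fully pressed.
- handle: Black upright rubber grip with two orange bands on top of the telescope: plain cylinder, 30 mm diameter, 50 mm long; best gripped on its dock +x and -x sides, clear of the button arm. Origin: centre of its underside. Stowed, that is 104 mm above the shelf, latched. Once the button is pressed it pops up about 28 mm and stays up, and the button may be let go. At the second stop it has risen 130 mm.
- handle_mid (a point): Middle of the black grip on its axis, 25 mm above its underside: 129 mm above the shelf when stowed, about 157 mm when popped up, 259 mm at the second stop.
- first_stage (a joint): Draw of the thin brass-coloured inner tube that carries the grip: 0 stowed, about 0.028 m popped up, 0.070 m at the first stop. Sprung: the pull needed grows to about 4 N at the first stop.
- second_stage (a joint): Draw of the thicker steel middle tube, which follows once the first stage is at its stop: 0 in, 0.060 m at the second stop (a solid end stop). Sprung: the pull needed is about 8 N when it starts to move and 11 to 12 N at the stop; let go, both stages slide back.
- spray_bottle: Bystander: frosted glass spray bottle with white trigger head, 68 mm diameter, 197 mm tall. Origin: centre of its underside.
- orange_bottle: Bystander: orange bottle with white screwed cap, 72 mm diameter, 177 mm tall. Origin: centre of its underside.
- tablet_jar: Bystander: green glass jar with steel lid, 84 mm diameter, 110 mm tall. Origin: centre of its underside. These first three stand towards the far side of the shelf, in any order.
- caddy: Bystander: green divided plastic caddy 160 x 250 x 85 mm with cleaning things in its slots and a carrying bow 156 mm high, on the robot's left. Origin: centre of its underside.
- scraper: Bystander: small steel scraper with black handle, 185 mm long, 14 mm high, lying on the robot's right. Origin: on its underside, near the middle of its length.
- dosing_cup: Bystander: blue dosing cup, 68 mm diameter, 60 mm tall, on the robot's right. Origin: centre of its underside.
- soap_dish: Bystander: white ceramic soap dish, 110 mm diameter, 20 mm tall, on the robot's right. Origin: centre of its underside.

How it is judged:
By the outcome, as a careful person would: the job done as asked, in the order asked, and still so for the second after the job is handed in, while the arm keeps its last pose, push and grip.
It also fails if it takes over 40 s, if anything falls off the work surface, if the arm or the gripper's body presses on something with over 40 N, if the wrist force passes 120 N, or if a joint passes its speed limit or range.

### The arm

A 6-joint arm with a two-finger parallel gripper is mounted at the origin on the work surface. World frame = base frame: x ahead of the robot, y to its left, z up, the work surface at z = 0. Lengths are in m, angles in rad, forces in N, time in s.
With the tool pointing down it reaches from about 0.325 to 0.775 m from the base axis. Payload 5.5 kg.
Tool frame: the origin (TCP) lies at the very end of the fingers, on their centre line; the grasp point (between the pads) lies 19 mm behind it (r.grip_point_offset is the distance from the TCP to the grasp point, in m); z points along the fingers, y is the line along which they close (so a half turn about z gives the same grasp; the last joint's range is limited). The gripper opens to 88 mm and grips with 3 to 60 N. Pads are 20 mm wide; open, the fingers measure 115 mm over their backs; the gripper's body (75 mm by 178 mm) begins 61 mm behind the grasp point.
Start: joints at [1.199, 0.091, 1.231, -0, 1.82, -0.057], TCP at [0.186, 0.571, 0.223] pointing down, gripper open.
Joint ranges: [-2.87, 2.87], [-0.86, 2.18], [0.17, 2.46], [-1.51, 4.65], [0.06, 2.69], [-2.65, 2.65]. Speed limits (rad/s): [2.57, 2.57, 3.01, 3.14, 3.14, 3.14].

### API

Orientations are given as a rotation vector (axis times angle).
In Python, from rig import r gives the robot as it stands. The module is installed in compiled form; this text tells all that it offers.
- The arm moves only by the tool arm_command, never from a script. Its argument "series" is a list of rows, each a list of 3 entries, a list of its own where there are three numbers: the opening, from 0 (shut) to 1 (fully open), then the shift along the tool's x, y, z in m, then the turn, a rotation vector about the tool's x, y, z in rad. A call has exactly 10 rows; each row shifts and turns the commanded pose from where the row before left it, along the tool's axes as they then stand; what a row does not reach is not made up. A row lasts 1/8 s, in which the tool goes at most 62.5 mm and 10.7 degrees, less where a joint would pass 70% of its speed; a pose out of reach is approached as far as the arm can. A call is refused whole if a number of a shift passes 0.0625 or a number of a turn 0.188, either way. A call with a gripper value outside its range is refused whole. The fingers move at their own pace and stop on an object; the grip force is fixed at half the most. Time passes only in rows, so rows that do not move let the fingers close, or fill a call up. It gives the time, the measured TCP pose, the force, the opening and the grip force at its end, in the units of the state.
- r.sense(): the state, without advancing time (a new reading comes with each control period).
- r.camera(name): name is "scene" or "top" or "wrist"; returns the picture (384x512x3 uint8, red, green, blue); there is no depth.
- r.get_calibration(name): a dict with "fx", "fy", "cx", "cy" (pixels), "view" (4x4, takes a point from world to camera coordinates). Camera axes: x right, y down, z forward; pixel columns grow to the right and rows downward; lengths in m; the calibration is good to about 2 mm. A picture is of the moment at which its call begins: read the wrist's pose just before it. get_calibration takes no time and is no camera call; for the wrist camera it gives the pose at the moment of the call.
- r.finish_job(): hands the job in; it is judged then, once.
The state is a dict: "time_s": time; "q": joint angles; "joint_vel": joint speeds; "tau": joint torques, N m; "eef_pos": TCP position; "orientation": TCP orientation; "wrist_force": force on the tool from outside, world axes, zero at the start; "wrist_torque": the same for the moment, N m; "width": opening from 0.0 (shut) to 1.0 (fully open); "gripper_force": force on a finger pad.
Only numpy, scipy, OpenCV 4.12 (cv2) and the standard library are available. Lean on these libraries where they do the work, as an engineer would, in place of code of your own. Each camera call takes 0.05 s, during which the arm holds its last target. There are 200 camera calls.

## Working session

There is one attempt and no reset: what is moved stays moved. The work goes in short steps, Python scripts to look and compute and a tool call to move; the robot and the scene stay as the last step left them, time stands still between calls to the robot, and variables do not carry over. Pictures are saved under pics/ and viewed, at most 10 in all, crops included, and the job is handed in when it is done.

Besides the shell and the picture viewer there is one more tool, called after "Call:" as a command line: name --argument value ..., lists and objects as JSON in quotes. arm_command: Moves the arm, as the interface text tells. Its arguments: {"type":"object","properties":{"series":{"type":"array","items":{"type":"array"}}},"required":["series"]}

```bash
mkdir -p pics
python3 - <<'E'
from rig import r
import cv2,numpy as np
s=r.sense();print(s)
a=r.camera("scene");b=r.camera("top")
cv2.imwrite("pics/raw_scene.png",a[:,:,::-1]);cv2.imwrite("pics/raw_top.png",b[:,:,::-1])
cv2.imwrite("pics/a.png",np.vstack([cv2.resize(x,(400,300),interpolation=cv2.INTER_AREA) for x in (a,b)])[:,:,::-1])
for n in("scene","top"):
  c=r.get_calibration(n);print(n,c["fx"],c["cx"],c["cy"],np.round(c["view"],3).tolist())
E
```

```text
{'time_s': 0.0, 'q': array([ 1.19932628e+00,  9.18486942e-02,  1.23183883e+00, -1.49284644e-05,
        1.81978025e+00, -5.67073689e-02]), 'joint_vel': array([ 7.00171694e-05,  4.29617447e-04,  1.25539001e-03,  2.46076791e-03,
       -7.59277170e-04,  4.19004624e-04]), 'tau': array([ 9.10805320e-04, -4.46459270e+01, -4.06439102e+01,  6.98324852e-02,
        2.97873595e-02, -1.60708191e-04]), 'eef_pos': array([0.18566363, 0.57025772, 0.22153953]), 'orientation': array([-4.92334762e-01, -3.10238432e+00,  2.88265936e-03]), 'wrist_force': array([ 0.42499512,  0.07256484, -0.44707498]), 'wrist_torque': array([ 0.06337359, -0.02457439, -0.03066411]), 'gripper_force': 0.0, 'width': 1.0012870856284102}
scene 435.4424949282638 262.5174583429026 195.5962908242737 [[-0.882, 0.471, 0.011, 0.474], [0.364, 0.695, -0.62, -0.114], [-0.3, -0.543, -0.785, 1.398], [0.0, 0.0, 0.0, 1.0]]
top 488.6080987843353 256.5443257099756 194.7380730783487 [[0.02, -1.0, 0.006, -0.04], [-0.987, -0.021, -0.161, 0.523], [0.161, -0.003, -0.987, 1.464], [0.0, 0.0, 0.0, 1.0]]
```

View pics/raw_top.png

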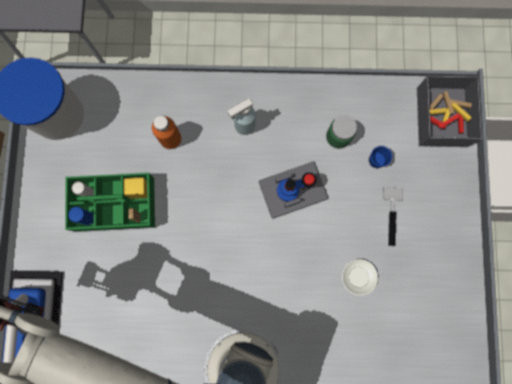

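View pics/raw_scene.png

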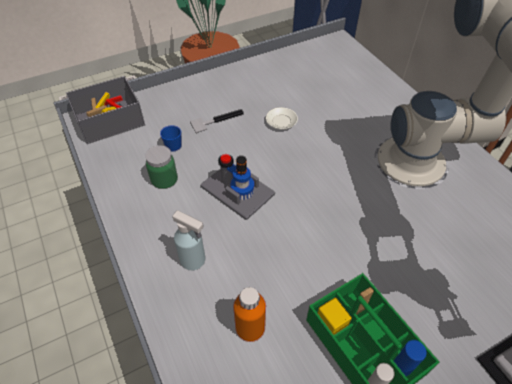

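The top view shows the dock at about (293,188), with the red button at (309,180) and the black handle at (290,185). In the scene view the button is at (226,159) and the handle top at (241,163). Next I measure them by colour mask.

```bash
cat > h.py <<'E'
import cv2,numpy as np
from rig import r
def ray(n,uv,c=None):
    c=c or r.get_calibration(n);V=np.array(c["view"]);R=V[:3,:3];o=-R.T@V[:3,3]
    d=R.T@np.array([(uv[0]-c["cx"])/c["fx"],(uv[1]-c["cy"])/c["fy"],1]);return o,d/np.linalg.norm(d)
def onz(n,uv,z,c=None):
    o,d=ray(n,uv,c);return o+d*(z-o[2])/d[2]
def proj(n,p,c=None):
    c=c or r.get_calibration(n);q=(np.array(c["view"])@np.r_[p,1])[:3];return c["fx"]*q[0]/q[2]+c["cx"],c["fy"]*q[1]/q[2]+c["cy"]
def tri(a,b):
    (o,d),(p,e)=a,b;A=np.c_[d,-e];t=np.linalg.lstsq(A,p-o,rcond=None)[0];x,y=o+t[0]*d,p+t[1]*e
    return (x+y)/2,np.linalg.norm(x-y)
def blob(m,box):
    x0,y0,x1,y1=box;k=np.zeros(m.shape,np.uint8);k[y0:y1,x0:x1]=m[y0:y1,x0:x1]
    n,l,s,c=cv2.connectedComponentsWithStats(k);i=1+s[1:,4].argmax();return c[i],s[i],l==i
def red(a): 
    a=a.astype(int);return ((a[...,0]>110)&(a[...,1]<60)&(a[...,2]<60)).astype(np.uint8)
def blue(a):
    a=a.astype(int);return ((a[...,2]>90)&(a[...,0]<70)&(a[...,2]>a[...,1]+40)).astype(np.uint8)
E
python3 - <<'E'
from h import *
box={"top":(255,155,335,222),"scene":(195,145,280,220)}
rr={}
for n in box:
    a=cv2.imread(f"pics/raw_{n}.png")[:,:,::-1]
    c,s,_=blob(red(a),box[n]);print(n,"red",c,s);rr[n]=c
    print("at z=.114",onz(n,c,.114))
    c,s,_=blob(blue(a),box[n]);print("blue",c,s)
    x0,y0,x1,y1=box[n]
    if n=="top":
        k=a.astype(int);d=((k.max(2)<130)&(k.max(2)-k.min(2)<25)).astype(np.uint8)
        x0,y0,x1,y1=box[n];q=np.zeros_like(d);q[y0:y1,x0:x1]=d[y0:y1,x0:x1]
        _,_,m=blob(cv2.morphologyEx(q,cv2.MORPH_CLOSE,np.ones((9,9))),box[n])
        cs=cv2.findContours(m.astype(np.uint8),0,2)[0]
        R=cv2.boxPoints(cv2.minAreaRect(max(cs,key=cv2.contourArea)));P=np.array([onz(n,p,.016) for p in R]);print(np.round(P,3),P.mean(0))
        print([np.linalg.norm(P[i]-P[i-1]) for i in range(4)])
    cv2.imwrite(f"pics/c_{n}.png",cv2.resize(a[y0:y1,x0:x1],None,fx=5,fy=5,interpolation=2)[:,:,::-1])
print("tri",tri(ray("top",rr["top"]),ray("scene",rr["scene"])))
A,B=[cv2.resize(cv2.imread(f"pics/c_{n}.png"),(400,350)) for n in box];cv2.imwrite("pics/c.png",np.hstack([A,B]))
E
```

```text
top red [308.65060241 178.65060241] [304 174  10  10  83]
at z=.114 [ 0.56299201 -0.18236499  0.114     ]
blue [285.41434263 191.63346614] [277 179  21  22 251]
[[ 0.574 -0.033  0.016]
 [ 0.649 -0.228  0.016]
 [ 0.526 -0.271  0.016]
 [ 0.453 -0.078  0.016]] [ 0.55037179 -0.15268786  0.016     ]
[np.float64(0.1291307879461541), np.float64(0.20908130228270924), np.float64(0.1302378555092566), np.float64(0.20642255745384389)]
scene red [225.5        158.32352941] [221 155  10   8  68]
at z=.114 [ 0.56134923 -0.18105379  0.114     ]
blue [243.42857143 182.60064935] [231 168  23  28 308]
tri (array([ 0.56211591, -0.18174777,  0.11409769]), np.float64(0.0020472119010624783))
```

View pics/c.png

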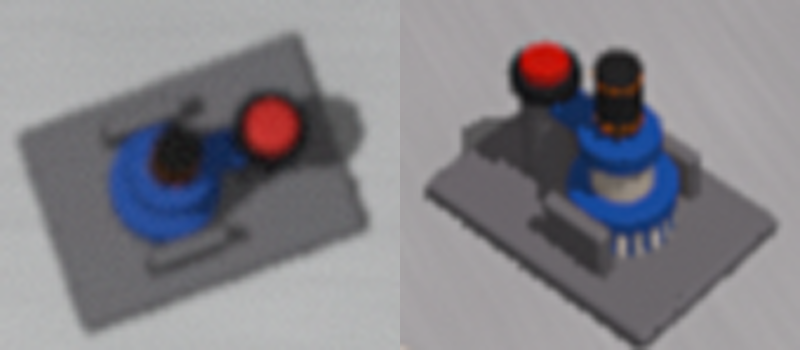

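The red button is at (0.562,-0.182), and the triangulated height of 0.114 matches. The crop shows the dock -y running to the button with a yaw of about 21°, so the axis is near (0.540,-0.124). Before travelling I turn the tool 51° and close the fingers.

Call:
arm_command --series '[[0,[0,0,-0.002],[0,0,0.089]],[0,[0,0,-0.002],[0,0,0.089]],[0,[0,0,-0.002],[0,0,0.089]],[0,[0,0,-0.002],[0,0,0.089]],[0,[0,0,-0.002],[0,0,0.089]],[0,[0,0,-0.002],[0,0,0.089]],[0,[0,0,-0.002],[0,0,0.089]],[0,[0,0,-0.002],[0,0,0.089]],[0,[0,0,-0.002],[0,0,0.089]],[0,[0,0,-0.002],[0,0,0.089]]]'

```text
time_s: 1.35
eef_pos: [0.1857, 0.5704, 0.242]
orientation: [1.784, 2.586, -0.002]
wrist_force: [0.3, -0.2, -0.5]
width: 0.005
gripper_force: 0.0
```

Call:
arm_command --series '[[0,[-0.042,0.004,0],[0,0,0]],[0,[-0.042,0.004,0],[0,0,0]],[0,[-0.042,0.004,0],[0,0,0]],[0,[-0.042,0.004,0],[0,0,0]],[0,[-0.042,0.004,0],[0,0,0]],[0,[-0.042,0.004,0],[0,0,0]],[0,[-0.042,0.004,0],[0,0,0]],[0,[-0.042,0.004,0],[0,0,0]],[0,[-0.042,0.004,0],[0,0,0]],[0,[-0.042,0.004,0],[0,0,0]]]'

```text
time_s: 2.6
eef_pos: [0.3737, 0.1913, 0.2423]
orientation: [-1.78, -2.589, 0.0]
wrist_force: [0.5, -0.1, 0.1]
width: 0.001
gripper_force: 0.0
```

Call:
arm_command --series '[[0,[-0.042,0.004,0],[0,0,0]],[0,[-0.042,0.004,0],[0,0,0]],[0,[-0.042,0.004,0],[0,0,0]],[0,[-0.042,0.004,0],[0,0,0]],[0,[-0.042,0.004,0],[0,0,0]],[0,[-0.042,0.004,0],[0,0,0]],[0,[-0.042,0.004,0],[0,0,0]],[0,[-0.042,0.004,0],[0,0,0]],[0,[-0.021,0.002,0],[0,0,0]],[0,[0,0,0],[0,0,0]]]'

```text
time_s: 3.85
eef_pos: [0.5329, -0.129, 0.2418]
orientation: [-1.781, -2.586, 0.0]
wrist_force: [-0.3, 0.4, 0.1]
width: 0.005
gripper_force: 0.0
```

Run:
```python
from h import *
from scipy.spatial.transform import Rotation as Ro
s=r.sense();c=r.get_calibration("wrist");a=r.camera("wrist");cv2.imwrite("pics/w1.png",a[:,:,::-1])
print(s["time_s"],s["eef_pos"],Ro.from_rotvec(s["orientation"]).as_matrix().round(4).tolist(),s["wrist_force"],s["q"])
print(proj("wrist",[.562,-.182,.114],c),proj("wrist",[.540,-.124,.154],c))
try:
    u,st,_=blob(red(a),(0,0,512,384));print("red",u,st,onz("wrist",u,.114,c))
except Exception as e:print(e)
```

```text
3.85 [ 0.53294501 -0.12903423  0.24179319] [[-0.3565, 0.9343, -0.0017], [0.9343, 0.3565, 0.0008], [0.0013, -0.0013, -1.0]] [-0.31040952  0.3699378   0.07037906] [-2.99744035e-01 -4.17909541e-02  1.33180011e+00  2.52841971e-04
  1.85338803e+00 -6.64146002e-01]
(np.float64(263.82259701051225), np.float64(237.23146357204706)) (np.float64(265.36187464396056), np.float64(193.49125189391017))
red [260.5 180. ] [260 180   2   1   2] [ 0.53438854 -0.12099809  0.114     ]
```

View pics/w1.png

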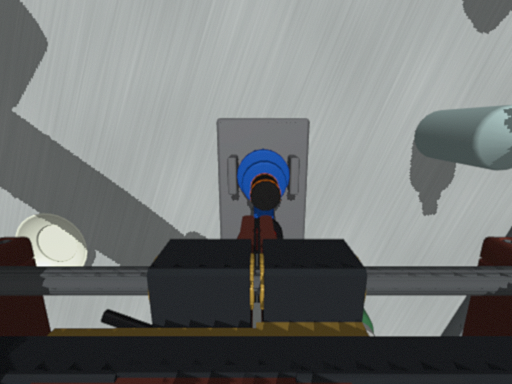

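The wrist view shows the handle at (265,193), matching the predicted (265.4,193.5). The dock edges at columns 217 and 309 run vertically, so the yaw is right. Now I move over the button and go down to just above it.

Call:
arm_command --series '[[0,[-0.015,0.002,0],[0,0,0]],[0,[-0.015,0.002,0],[0,0,0]],[0,[-0.015,0.002,0],[0,0,0]],[0,[-0.015,0.002,0],[0,0,0]],[0,[0,0,0.03],[0,0,0]],[0,[0,0,0.03],[0,0,0]],[0,[0,0,0.03],[0,0,0]],[0,[0,0,0.02],[0,0,0]],[0,[0,0,0.01],[0,0,0]],[0,[0,0,0],[0,0,0]]]'

```text
time_s: 5.15
eef_pos: [0.5619, -0.1818, 0.1224]
orientation: [-1.78, -2.588, 0.0]
wrist_force: [0.3, 0.1, -1.1]
width: 0.003
gripper_force: 0.0
```

Call:
arm_command --series '[[0,[0,0,0.003],[0,0,0]],[0,[0,0,0.003],[0,0,0]],[0,[0,0,0.003],[0,0,0]],[0,[0,0,0.002],[0,0,0]],[0,[0,0,0.002],[0,0,0]],[0,[0,0,0.001],[0,0,0]],[0,[0,0,0],[0,0,0]],[0,[0,0,0],[0,0,0]],[0,[0,0,0],[0,0,0]],[0,[0,0,0],[0,0,0]]]'

```text
time_s: 6.4
eef_pos: [0.5626, -0.1819, 0.1121]
orientation: [1.778, 2.586, 0.001]
wrist_force: [-3.7, 1.8, 14.9]
width: 0.002
gripper_force: 7.2
```

Run:
```python
from h import *
s=r.sense();print(s["eef_pos"],s["wrist_force"])
a=r.camera("scene")
cv2.imwrite("pics/s2.png",cv2.resize(a[110:230,160:320],None,fx=4,fy=4)[:,:,::-1])
print("handle top stowed/popped px",proj("scene",[.540,-.124,.154]),proj("scene",[.540,-.124,.182]))
```

```text
[ 0.56256406 -0.18189753  0.1121302 ] [-3.70094092  1.8250016  14.91357726]
handle top stowed/popped px (np.float64(240.75211652595465), np.float64(159.18041471795684)) (np.float64(240.45788981139705), np.float64(151.97609996210014))
```

View pics/s2.png

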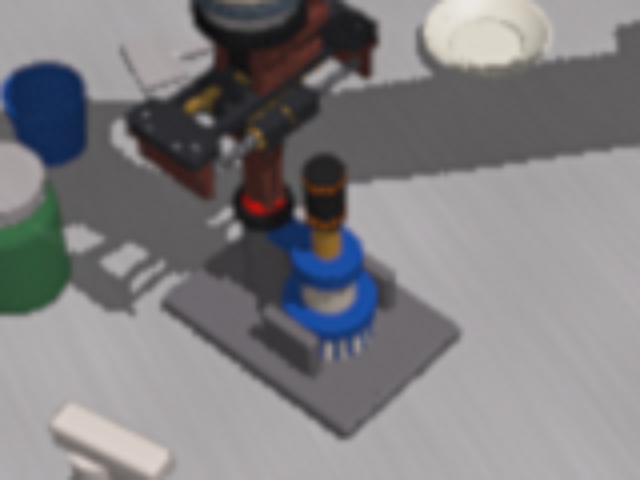

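The handle has popped up: its top is at crop (325,163), i.e. full-image (241,151), and the brass tube is showing. I lift, open, move onto the axis and lower around the grip.

Call:
arm_command --series '[[0,[0,0,-0.01],[0,0,0]],[0,[0,0,-0.03],[0,0,0]],[0,[0,0,-0.04],[0,0,0]],[0.5,[0,0,-0.032],[0,0,0]],[1,[0,0,0],[0,0,0]],[1,[0.02,0,0],[0,0,0]],[1,[0.021,0,0],[0,0,0]],[1,[0.021,0,0],[0,0,0]],[1,[0,0,0],[0,0,0]],[1,[0,0,0],[0,0,0]]]'

```text
time_s: 7.7
eef_pos: [0.5397, -0.1236, 0.2207]
orientation: [1.779, 2.589, -0.0]
wrist_force: [0.2, 0.2, 0.2]
width: 0.761
gripper_force: 0.0
```

Run:
```python
from h import *
s=r.sense();c=r.get_calibration("wrist");print(s["eef_pos"],s["width"],s["wrist_force"])
a=r.camera("wrist");cv2.imwrite("pics/w3.png",a[:,:,::-1])
print(proj("wrist",[.540,-.124,.182],c),proj("wrist",s["eef_pos"],c))
```

```text
[ 0.53968742 -0.12361435  0.2206869 ] 0.7613428854827877 [0.15630341 0.18047026 0.15503052]
(np.float64(256.43045735470423), np.float64(212.54628113330654)) (np.float64(256.07545960944134), np.float64(231.23453412222577))
```

View pics/w3.png

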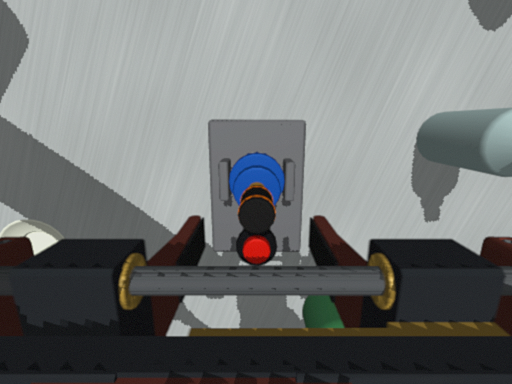

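The handle top is at (257,212), as predicted and centred between the fingers, with the button at (257,249). I descend 83 mm and grip.

Call:
arm_command --series '[[1,[0,0,0.02],[0,0,0]],[1,[0,0,0.02],[0,0,0]],[1,[0,0,0.02],[0,0,0]],[1,[0,0,0.015],[0,0,0]],[1,[0,0,0.008],[0,0,0]],[0,[0,0,0],[0,0,0]],[0,[0,0,0],[0,0,0]],[0,[0,0,0],[0,0,0]],[0,[0,0,0],[0,0,0]],[0,[0,0,0],[0,0,0]]]'

```text
time_s: 9.0
eef_pos: [0.5398, -0.1238, 0.1379]
orientation: [1.78, 2.588, 0.0]
wrist_force: [-0.3, -0.1, 1.0]
width: 0.47
gripper_force: 0.0
```

Call:
arm_command --series '[[0,[0,0,0],[0,0,0]],[0,[0,0,0],[0,0,0]],[0,[0,0,0],[0,0,0]],[0,[0,0,-0.002],[0,0,0]],[0,[0,0,-0.005],[0,0,0]],[0,[0,0,-0.005],[0,0,0]],[0,[0,0,-0.005],[0,0,0]],[0,[0,0,-0.003],[0,0,0]],[0,[0,0,0],[0,0,0]],[0,[0,0,0],[0,0,0]]]'

```text
time_s: 10.25
eef_pos: [0.5397, -0.1238, 0.1574]
orientation: [-1.78, -2.588, 0.0]
wrist_force: [-0.9, 0.6, -1.5]
width: 0.336
gripper_force: 30.0
```

Call:
arm_command --series '[[0,[0,0,-0.006],[0,0,0]],[0,[0,0,-0.009],[0,0,0]],[0,[0,0,-0.009],[0,0,0]],[0,[0,0,-0.009],[0,0,0]],[0,[0,0,-0.009],[0,0,0]],[0,[0,0,-0.009],[0,0,0]],[0,[0,0,-0.009],[0,0,0]],[0,[0,0,-0.009],[0,0,0]],[0,[0,0,-0.006],[0,0,0]],[0,[0,0,0],[0,0,0]]]'

```text
time_s: 11.5
eef_pos: [0.5396, -0.1238, 0.233]
orientation: [-1.78, -2.588, 0.0]
wrist_force: [-0.3, 1.0, -10.2]
width: 0.34
gripper_force: 30.0
```

Call:
arm_command --series '[[0,[0,0,-0.002],[0,0,0]],[0,[0,0,-0.002],[0,0,0]],[0,[0,0,-0.002],[0,0,0]],[0,[0,0,-0.001],[0,0,0]],[0,[0,0,-0.001],[0,0,0]],[0,[0,0,0],[0,0,0]],[0,[0,0,0],[0,0,0]],[0,[0,0,0],[0,0,0]],[0,[0,0,0],[0,0,0]],[0,[0,0,0],[0,0,0]]]'

```text
time_s: 12.75
eef_pos: [0.5396, -0.1237, 0.2399]
orientation: [-1.779, -2.588, 0.001]
wrist_force: [1.7, -0.5, -20.4]
width: 0.336
gripper_force: 30.0
```

Run:
```python
from h import *
s=r.sense();print(s["eef_pos"],s["width"],s["wrist_force"],s["gripper_force"])
a=r.camera("scene")
cv2.imwrite("pics/s4.png",cv2.resize(a[70:220,160:340],None,fx=4,fy=4)[:,:,::-1])
print("underside at stop2",proj("scene",[.540,-.124,.234]),"collar",proj("scene",[.540,-.124,.1]))
```

```text
[ 0.53956428 -0.1237256   0.2398989 ] 0.3362765301088904 [  1.69046559  -0.50668171 -20.444195  ] 29.99575048685074
underside at stop2 (np.float64(239.8808272952945), np.float64(137.8463836783141)) collar (np.float64(241.2897387458679), np.float64(172.34441207224643))
```

View pics/s4.png

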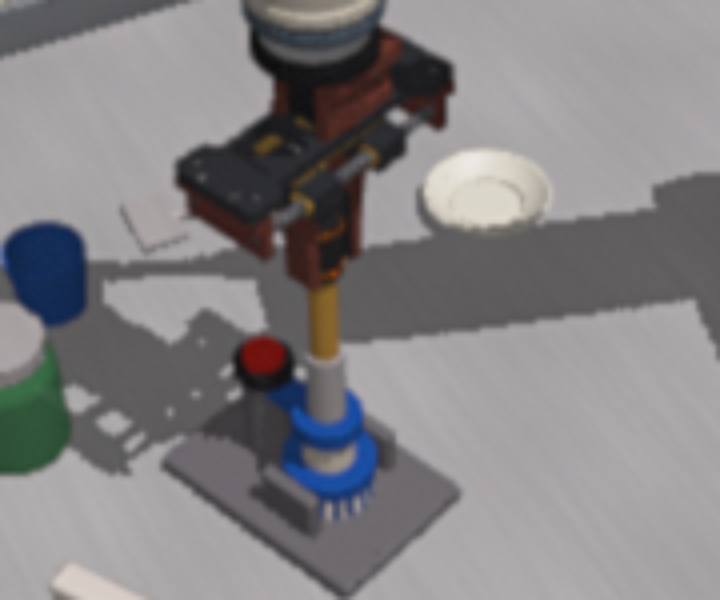

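Both stages are out: brass at crop (322,320), steel at (325,385). The pull has jumped to 20 N, above the 12 N spring, so it is at the solid stop. One idle call checks that it holds without slipping.

Call:
arm_command --series '[[0,[0,0,0],[0,0,0]],[0,[0,0,0],[0,0,0]],[0,[0,0,0],[0,0,0]],[0,[0,0,0],[0,0,0]],[0,[0,0,0],[0,0,0]],[0,[0,0,0],[0,0,0]],[0,[0,0,0],[0,0,0]],[0,[0,0,0],[0,0,0]],[0,[0,0,0],[0,0,0]],[0,[0,0,0],[0,0,0]]]'

```text
time_s: 14.05
eef_pos: [0.5396, -0.1237, 0.2399]
orientation: [-1.779, -2.588, 0.0]
wrist_force: [1.4, -0.6, -26.1]
width: 0.338
gripper_force: 30.0
```

The pull is creeping up (20 to 26 N), so I ease off slightly to keep it steady and away from slipping.

Call:
arm_command --series '[[0,[0,0,0.0005],[0,0,0]],[0,[0,0,0],[0,0,0]],[0,[0,0,0],[0,0,0]],[0,[0,0,0],[0,0,0]],[0,[0,0,0],[0,0,0]],[0,[0,0,0],[0,0,0]],[0,[0,0,0],[0,0,0]],[0,[0,0,0],[0,0,0]],[0,[0,0,0],[0,0,0]],[0,[0,0,0],[0,0,0]]]'

```text
time_s: 15.3
eef_pos: [0.5396, -0.1238, 0.2399]
orientation: [-1.78, -2.588, 0.0]
wrist_force: [0.2, -0.5, -24.2]
width: 0.334
gripper_force: 30.0
```

Steady at the stop with 24 N and the grip firm, so I hand in.

```bash
python3 -c "
from rig import r
print(r.finish_job())"
```

```text
the job is handed in; nothing more can be done
None
```

The button was pressed, the handle popped up, and the arm now holds it fully extended at the second stop, gripped at 30 N and pulling about 24 N; the job is handed in and nothing else on the shelf was touched.

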